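Counter-hold the pivot bolt behind its bracket so the strap can be tacked level

TASK

Take the loose flat-bar offcut off the top of the pivot fixture and lay it flat in the grey offcut tray. Then reach down into the narrow gap behind the bracket, grip the hexagonal bolt head, turn it until the sagging aluminium strap on the front of the bracket is level, and hold it there from turning, by the head alone and without touching the strap, so that it can be tacked: finish while still gripping the head. Leave the pipe stub, the welding magnet and the tape measure lying around them where they are.

Things in the scene. Friction and masses are not known exactly. Their poses are not given: they have to be found in the camera images.
- fixture: steel pivot fixture, fixed; origin at the underside's centre, below the bolt head; z up, yaw varies. Base plate 180 (x) x 130 (y) x 10 mm. On it two upright plates, 8 mm thick, 100 mm wide along y, tops at 120 mm: the bracket (x -38 to -30 mm, robot's side) and the rear plate (x 30 to 38 mm, with a 60 mm wide window at bolt height). The bolt runs along x, 85 mm above the bench
- gap (a point): middle of the mouth of the gap between bracket and rear plate, level with their tops (120 mm), 35 mm above the bolt head's centre; axes as the fixture's. The gap is 60 mm wide along x, open on top and at both y ends, 110 mm deep
- head_center (a point): centre of the bolt head, midway in the gap. Steel hexagon, 30 mm across flats, 35 mm across corners, 14 mm long along the bolt (its x); 23 mm free on either side along x (a 30 mm thick sleeve joins it to the bracket). One pair of flats faces along its own +y and -y; the frame turns with the bolt; with the strap level these flats are upright and the axes parallel to the fixture's
- pivot (a joint): turn of bolt, head and strap together about the fixture's +x, rad: 0 = strap level, negative = its free (+y) end hangs lower. Left alone the strap's weight (0.03 N m, no spring, hardly any friction) keeps it on its stop at -0.30; other stop +0.30. Grip a pair of flats at the angle at which they sit (fingers tilted about the bolt, within the gap), then turn back; a 15 to 40 N grip holds it
- strap_end (a point): middle of the free end of the aluminium strap on the bolt in front of the bracket; strap 140 x 30 x 6 mm, turns with the bolt; axes as the bolt head's. This point lies 46 mm in front (-x) of the head's centre and 120 mm to +y in the head's frame; the strap runs from here 140 mm along -y
- offcut_center (a point): centre of the loose steel flat-bar offcut, 110 (its x) x 32 (its y) x 12 mm (its z), 0.2 to 0.4 kg, lying flat across the tops of the two plates, bridging the gap above the bolt head, long axis roughly along the fixture's x, underside at 120 mm. Fingers can take it by its 32 mm width, reaching down into the gap
- tray: open grey sheet-metal tray standing on the bench right of the fixture, fixed, empty: outside 150 (its x) x 200 (its y) x 40 mm high, walls and floor 4 mm. Origin: centre of its underside; yaw varies
- pipe_stub: upright stub of steel pipe, 48 mm across, 45 mm high, open, standing close beside the fixture on its -y side; a bystander
- magnet: dark L-shaped welding magnet, 70 x 60 x 14 mm, lying flat behind the fixture (+x side); a bystander
- tape: black tape measure, 62 x 40 x 36 mm high, lying near the tray on the robot's side of it; a bystander
- offcut: the same offcut as a body, origin at the centre of its underside; use the point at its centre to grasp it
Things that resemble listed ones, but are neither listed nor needed, are in the scene too. What is shaped like the offcut but red is not meant. Of the things shaped like the tray, the grey one is meant.

How it is judged:
On the way, in this order (a step that is already met when the one before it is completed fails the run):
1. the offcut lies flat in the tray and is let go (x of offcut_center in the frame of tray between -0.065 and 0.065 m and y of offcut_center in the frame of tray between -0.09 and 0.09 m and z of offcut_center in the frame of tray below 0.018 m and angle between offcut_center's own z axis and vertical below 0.15 rad and contact force between the fingers and offcut below 0.1 N and linear speed of offcut below 0.02 m/s), for 0.2 s.
2. the fingers grip the bolt head in the gap (contact force between the fingers and pivot above 3 N and distance between the grasp point and head_center below 0.03 m), for 0.2 s.
At the end, for the whole second after the job is handed in: Offcut flat on the tray floor (centre 6 mm or more inside the walls, tilt under 0.15 rad), let go; fingers grip the bolt head with over 3 N, grasp point within 30 mm of its centre; strap level within 0.08 rad, still, touched by nothing. The robot finishes holding (all of step 2 and x of offcut_center in the frame of tray between -0.065 and 0.065 m and y of offcut_center in the frame of tray between -0.09 and 0.09 m and z of offcut_center in the frame of tray below 0.018 m and angle between offcut_center's own z axis and vertical below 0.15 rad and contact force between the fingers and offcut below 0.1 N and value of joint pivot between -0.08 and 0.08 rad and velocity of joint pivot between -0.05 and 0.05 rad/s and contact force between anything else and pivot_c0 below 0.3 N); the arm keeps its last pose, push and grip.
It fails at once if a bystander is shoved more than 30 mm (distance of any of pipe_stub, magnet, tape from where it was at the start of the episode above 0.03 m).
It also fails if it takes over 51 s, if anything falls off the work surface, if the arm or the gripper's body presses on something with over 40 N, if the wrist force passes 120 N, or if a joint passes its speed limit or range.

ROBOT

A 7-joint arm with a two-finger parallel gripper is mounted at the origin on the work surface. World frame = base frame: x ahead of the robot, y to its left, z up, the work surface at z = 0. Lengths are in m, angles in rad, forces in N, time in s.
With the tool pointing down it reaches from about 0.4 to 0.85 m from the base axis. Payload 4.5 kg.
Tool frame: the origin (TCP) lies at the very end of the fingers, on their centre line; the grasp point (between the pads) lies 19 mm behind it; z points along the fingers, y is the line along which they close (so a half turn about z gives the same grasp; the last joint's range is limited). The gripper opens to 88 mm and grips with 3 to 60 N. Pads are 18 mm wide; open, the fingers measure 123 mm over their backs; the gripper's body (75 mm by 187 mm) begins 45 mm behind the grasp point.
Start: joints at [1.197, 0.689, -0.195, 1.565, 0.157, 0.902, -0.215], TCP at [0.248, -0.574, 0.239] pointing down, gripper open.
Joint ranges: [-3.01, 3.01], [-0.46, 2.08], [-1.47, 1.51], [0.13, 2.56], [-1, 4.14], [0.04, 2.09], [-2.66, 2.66]. Speed limits (rad/s): [2.57, 2.57, 3.14, 3.14, 3.14, 3.14, 3.14].

INTERFACE

Orientations are given as a unit quaternion [x, y, z, w].
In Python, from plant import r gives the robot as it stands. The module is installed in compiled form; this text tells all that it offers.
- The arm moves only by the tool step_arm, never from a script. Its argument "increments" is a list of rows, each a list of 2 entries, a list of its own where there are three numbers: the shift along the world's x, y, z in cm, then the turn, a rotation vector about the world's x, y, z in degrees. A call has exactly 10 rows; each row shifts and turns the commanded pose from where the row before left it; what a row does not reach is not made up. A row lasts 1/10 s, in which the tool goes at most 50 mm and 8.59 degrees, less where a joint would pass 70% of its speed; a pose out of reach is approached as far as the arm can. A call is refused whole if a number of a shift passes 5 or a number of a turn 8.59, either way. A call with a gripper value outside its range is refused whole. "fingers" is the opening, from 0 (shut) to 1 (fully open), set as the call begins (left out, the last holds). The fingers move at their own pace and stop on an object; "grip_force" is the grip in N (left out, the last holds). Time passes only in rows, so rows that do not move let the fingers close, or fill a call up. It gives the time, the measured TCP pose, the force, the opening and the grip force at its end, in the units of the state.
- r.get_state(): the state, without advancing time (a new reading comes with each control period).
- r.snapshot(name): name is "scene" or "top" or "wrist"; returns (picture, depth): 480x640x3 uint8, red, green, blue; 480x640 float32, m along the optical axis (not along the pixel's ray), 0 where there is no reading.
- r.calibration(name): a dict with "fov_y" (degrees; the focal length in pixels is half the picture's height over the tangent of half this angle, whatever the lens; pixels are square), "cx", "cy" (the principal point, pixels), "R" (3x3) and "t" (3): a world point X has camera coordinates R X + t. Camera axes: x right, y down, z forward; pixel columns grow to the right and rows downward; lengths in m; the calibration is good to about 2 mm. A picture is of the moment at which its call begins: read the wrist's pose just before it. calibration takes no time and is no camera call; for the wrist camera it gives the pose at the moment of the call.
- r.finish_job(): hands the job in; it is judged then, once.
The state is a dict: "clock": time; "q": joint angles; "qd": joint speeds; "joint_torque": joint torques, N m; "tool_pos": TCP position; "eef_rot": TCP orientation; "contact_force": force on the tool from outside, world axes, zero at the start; "moment": the same for the moment, N m; "opening": opening from 0.0 (shut) to 1.0 (fully open); "finger_force": force on a finger pad.
Only numpy, scipy, OpenCV 4.12 (cv2) and the standard library are available. Lean on these libraries where they do the work, as an engineer would, in place of code of your own. Each camera call takes 0.05 s, during which the arm holds its last target. There are 200 camera calls.

## Working session

There is one attempt and no reset: what is moved stays moved. The work goes in short steps, Python scripts to look and compute and a tool call to move; the robot and the scene stay as the last step left them, time stands still between calls to the robot, and variables do not carry over. Pictures are saved under pics/ and viewed, at most 10 in all, crops included, and the job is handed in when it is done.

Besides the shell and the picture viewer there is one more tool, called after "Call:" by a JSON object that holds its "api" and its "payload". step_arm: Moves the arm, as the interface text tells. Its arguments: {"type":"object","properties":{"increments":{"type":"array","items":{"type":"array"}},"fingers":{"type":"number"},"grip_force":{"type":"number"}},"required":["increments"]}

```bash
mkdir -p pics; cat > h.py <<'E'
import numpy as np, cv2
from plant import r
def snap(n,f):
    c=r.calibration(n); p,d=r.snapshot(n); cv2.imwrite(f'pics/{f}.png',p[:,:,::-1]); np.savez(f'pics/{f}.npz',p=p,d=d,R=c['R'],t=c['t'],k=[240/np.tan(np.radians(c['fov_y']/2)),c['cx'],c['cy']])
def cloud(f):
    z=np.load(f'pics/{f}.npz'); d=z['d']; k=z['k']; v,u=np.mgrid[:480,:640]
    X=np.stack([(u-k[1])/k[0]*d,(v-k[2])/k[0]*d,d],-1)
    W=(X-z['t'])@z['R']; W[d==0]=np.nan
    return W,z['p']
E
python3 - <<'E'
from h import *
s=r.get_state(); print(s)
snap('scene','s0'); snap('top','t0')
E
```

```text
{'clock': 0.0, 'q': array([ 1.19681787,  0.68999921, -0.19452537,  1.56635435,  0.1573171 ,
        0.90249242, -0.21508856]), 'qd': array([ 0.0003067 ,  0.00051838, -0.00143845,  0.00043111,  0.00027342,
        0.00078784,  0.00236242]), 'joint_torque': array([ 1.15625435e-04, -5.27573669e+01, -1.26686431e+00, -1.53435141e+01,
       -5.25362988e-02,  6.56232121e-03,  1.76056801e-04]), 'tool_pos': array([ 0.24755948, -0.57318484,  0.23789808]), 'eef_rot': array([ 9.79274276e-01,  2.02536487e-01, -2.55785348e-04, -8.93498670e-04]), 'contact_force': array([ 0.38126111, -0.82867208, -0.23831549]), 'moment': array([ 0.03205426, -0.01009408,  0.03594423]), 'finger_force': 0.0, 'opening': 1.000317756889585}
```

View pics/s0.png

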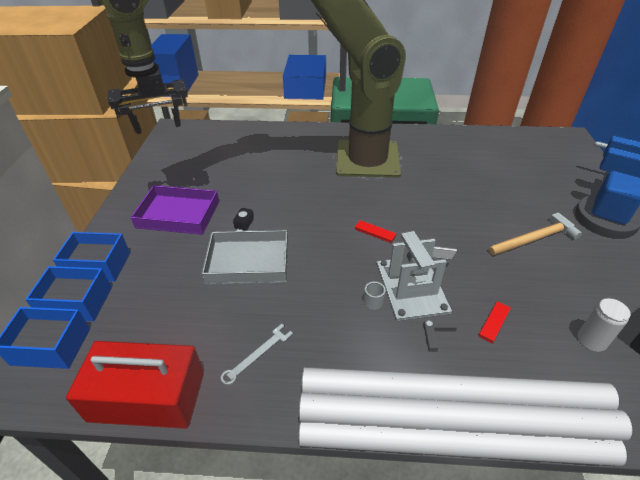

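View pics/t0.png

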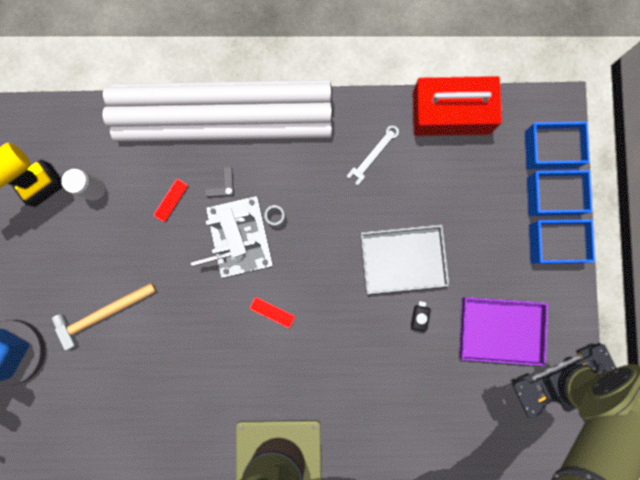

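Top view: fixture at about (237,235) with the offcut at (230,232), grey tray at (405,260), pipe stub at (275,215), magnet at (222,183), tape at (421,317). The scene view agrees.

```bash
python3 - <<'E'
from h import *
def rect(P):
    (c,s,a)=cv2.minAreaRect((P[:,:2]*1000).astype(np.float32)); return np.round(c,1),np.round(s,1),round(a,1),len(P)
for f in ['t0','s0']:
    W,p=cloud(f); x,y,z=W[...,0],W[...,1],W[...,2]
    if f=='t0':
        m=np.zeros(z.shape,bool); m[185:285,180:290]=1; t=np.zeros(z.shape,bool); t[218:302,352:456]=1
    else:
        m=np.zeros(z.shape,bool); m[225:325,370:460]=1; t=np.zeros(z.shape,bool); t[222:290,196:295]=1
    print(f)
    print('off',rect(W[m&(z>.127)&(z<.14)]),np.nanmedian(z[m&(z>.127)&(z<.14)]))
    print('plates',rect(W[m&(z>.114)&(z<.124)]))
    print('base',rect(W[m&(z>.006)&(z<.014)]))
    print('tray',rect(W[t&(z>.033)&(z<.045)]), 'floor',rect(W[t&(z<.008)&(z>.002)]))
    for n,(a,b) in dict(z3060=(.03,.06),z6080=(.06,.08),z80=(.08,.112)).items(): print(n,rect(W[m&(z>a)&(z<b)]))
E
```

```text
t0
off (array([558.1,  89.5]), array([110.9,  33.1]), 18.5, 634) 0.1310038076089608
plates (array([555.1,  93.9]), array([107.1, 100.7]), 13.3, 221)
base (array([566.2, 109.8]), array([277.8, 250.5]), 88.5, 2040)
tray (array([ 495.7, -317. ]), array([149.9, 200.7]), 4.8, 482) floor (array([ 496.9, -318.3]), array([260.1, 208.9]), 89.1, 2940)
z3060 (array([558.1,  91.2]), array([ 90.7, 252.1]), 27.1, 266)
z6080 (array([536.9, 124.3]), array([103. , 170.5]), 13.4, 146)
z80 (array([543.2, 101.2]), array([105.1, 120.5]), 12.1, 240)
s0
off (array([559. ,  91.7]), array([113.3,  34.3]), 18.5, 552) 0.1308921029609138
plates (array([560.9,  96.8]), array([105.8, 100.2]), 11.6, 274)
base (array([513.3,  89.8]), array([186.7, 325.6]), 88.6, 2061)
tray (array([ 478., -340.]), array([193.9, 248.9]), 4.1, 589) floor (array([ 469.3, -340.4]), array([247.2, 280.4]), 3.0, 2002)
z3060 (array([560.7,  96.3]), array([ 86.5, 241.1]), 17.6, 783)
z6080 (array([550.6, 128.8]), array([ 86.3, 175.8]), 18.5, 354)
z80 (array([555.7, 102.1]), array([ 88.6, 114.3]), 12.2, 520)
```

```bash
python3 - <<'E'
import cv2
a=cv2.imread('pics/t0.png')[175:295,165:305]; b=cv2.imread('pics/s0.png')[220:330,360:470]
a=cv2.resize(a,(400,343),interpolation=2); b=cv2.resize(b,(343,343),interpolation=2)
cv2.imwrite('pics/c0.png',cv2.hconcat([a,b]))
E
```

```text
(no output)
```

View pics/c0.png

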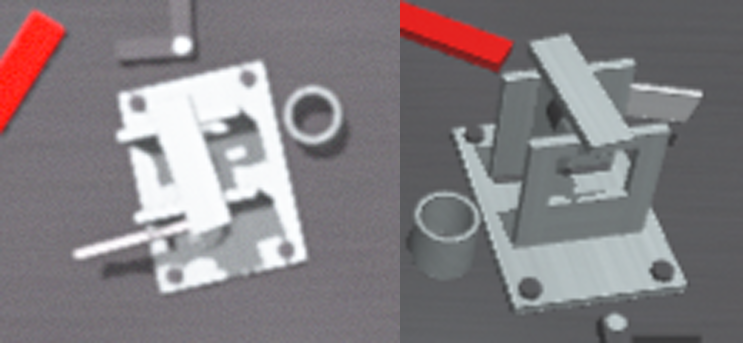

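The crop shows the offcut bridging the plates, with the strap sagging at +y on the robot's side. Fixture yaw is about +12.5°. I'll fit it to the plate tops.

```bash
cat > fit.py <<'E'
from h import *
from scipy.optimize import minimize
def fitfix(P,x0):
    # P: Nx2 plate-top points in mm; distance outside the two top strips
    def cost(v):
        c,s=np.cos(v[2]),np.sin(v[2]); d=P-v[:2]; X=d@[c,s]; Y=d@[-s,c]
        return np.sum(np.minimum(np.hypot(np.maximum(np.abs(np.abs(X)-34)-4,0),np.maximum(np.abs(Y)-50,0)),8)**2)+1e-3*np.sum(np.minimum((np.abs(X)-34)**2,100))
    b=min((minimize(cost,x0+np.array([dx,dy,da]),method='Nelder-Mead') for dx in(-5,0,5) for dy in(-6,0,6) for da in(-.05,0,.05)),key=lambda q:q.fun)
    return b.x,b.fun/len(P)
E
python3 - <<'E'
from fit import *
A=[]
for f in ['t0','s0']:
    W,p=cloud(f); x,y,z=W[...,0],W[...,1],W[...,2]
    m=(abs(x-.558)<.09)&(abs(y-.09)<.09)
    c,s=np.cos(np.radians(18.5)),np.sin(np.radians(18.5)); X=(x-.5585)*c+(y-.0905)*s; Y=-(x-.5585)*s+(y-.0905)*c
    m=m&(z>.116)&(z<.123)&~((abs(Y)<.020)&(abs(X)<.06))
    P=W[m][:,:2]*1000; A.append(P); print(f,len(P),fitfix(P,np.array([558,92,.22])))
b,_=fitfix(np.vstack(A),np.array([558,92,.22])); print(b,np.degrees(b[2]))
E
```

```text
t0 159 (array([5.59638998e+02, 9.41542445e+01, 2.17922696e-01]), np.float64(0.01225922659134613))
s0 165 (array([5.60278568e+02, 9.65484654e+01, 2.06985931e-01]), np.float64(0.1640119315194751))
[5.60225813e+02 9.53225422e+01 2.11694799e-01] 12.129218505415915
```

Call:
{"api": "step_arm", "payload": {"increments": [[[3, 4, 0], [0, 0, 0]], [[3, 4, 0], [0, 0, -1]], [[2.5, 4.2, 0], [0, 0, -1]], [[2, 4.5, 0], [0, 0, -1]], [[2, 4.5, 0], [0, 0, -1]], [[2, 4.5, 0], [0, 0, -0.9]], [[2, 4.5, 0], [0, 0, 0]], [[2, 4.5, 0], [0, 0, 0]], [[2, 4.5, 0], [0, 0, 0]], [[2, 4.5, 0], [0, 0, 0]]], "fingers": 1}}

```text
clock: 1.1
tool_pos: [0.4732, -0.1348, 0.2386]
eef_rot: [0.987, 0.16, -0.0, 0.0]
contact_force: [0.7, -0.1, -0.3]
opening: 1.0
finger_force: 0.0
```

Call:
{"api": "step_arm", "payload": {"increments": [[[1.5, 4, 0], [0, 0, 0]], [[1.5, 4, 0], [0, 0, 0]], [[1.5, 4, 0], [0, 0, 0]], [[1.5, 4, 0], [0, 0, 0]], [[1.5, 4, 0], [0, 0, 0]], [[1, 2.5, 0], [0, 0, 0]], [[0, 0, -1], [0, 0, 0]], [[0, 0, -1], [0, 0, 0]], [[0, 0, 0], [0, 0, 0]], [[0, 0, 0], [0, 0, 0]]]}}

```text
clock: 2.1
tool_pos: [0.5573, 0.0863, 0.2183]
eef_rot: [0.987, 0.159, -0.001, 0.001]
contact_force: [-0.0, -0.1, -0.1]
opening: 1.004
finger_force: 0.0
```

```bash
python3 - <<'E'
from h import *
s=r.get_state(); print(s['tool_pos'],s['eef_rot'])
snap('wrist','w1')
W,p=cloud('w1'); z=W[...,2]; P=W[(z>.126)&(z<.137)&(abs(W[...,0]-.558)<.08)&(abs(W[...,1]-.09)<.08)]
print(len(P),cv2.minAreaRect((P[:,:2]*1000).astype(np.float32)) if len(P) else 0)
E
```

```text
[0.55726943 0.08632293 0.21826338] [ 9.87244910e-01  1.59205528e-01 -8.97457562e-04  5.31911777e-04]
10244 ((557.6611938476562, 89.97032928466797), (110.78924560546875, 32.085960388183594), 18.822734832763672)
```

View pics/w1.png

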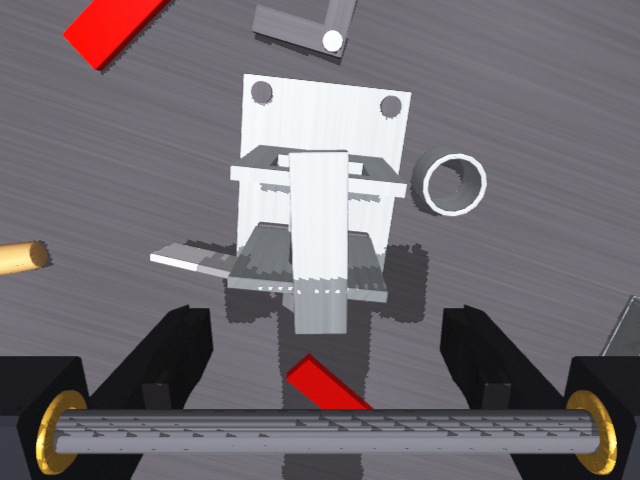

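The wrist view shows the offcut between the open fingers, centre about (320,240), and the gap is clear. I'll descend and grip.

Call:
{"api": "step_arm", "payload": {"increments": [[[0.1, 0.2, -1], [0, 0, 0]], [[0.1, 0.2, -1.5], [0, 0, 0]], [[0, 0, -1.5], [0, 0, 0]], [[0, 0, -1.5], [0, 0, 0]], [[0, 0, -1.5], [0, 0, 0]], [[0, 0, -1.2], [0, 0, 0]], [[0, 0, -1], [0, 0, 0]], [[0, 0, -0.7], [0, 0, 0]], [[0, 0, -0.3], [0, 0, 0]], [[0, 0, 0], [0, 0, 0]]]}}

```text
clock: 3.15
tool_pos: [0.5599, 0.0922, 0.1166]
eef_rot: [0.987, 0.16, -0.0, 0.0]
contact_force: [0.2, -0.2, -0.7]
opening: 1.001
finger_force: 0.0
```

Call:
{"api": "step_arm", "payload": {"increments": [[[0, 0, 0], [0, 0, 0]], [[0, 0, 0], [0, 0, 0]], [[0, 0, 0], [0, 0, 0]], [[0, 0, 0], [0, 0, 0]], [[0, 0, 0], [0, 0, 0]], [[0, 0, 0], [0, 0, 0]], [[0, 0, 0], [0, 0, 0]], [[0, 0, 0], [0, 0, 0]], [[0, 0, 0], [0, 0, 0]], [[0, 0, 0], [0, 0, 0]]], "fingers": 0, "grip_force": 30}}

```text
clock: 4.15
tool_pos: [0.5599, 0.092, 0.1167]
eef_rot: [0.987, 0.16, 0.0, 0.0]
contact_force: [1.0, -1.1, 0.5]
opening: 0.356
finger_force: 30.0
```

```bash
python3 - <<'E'
from fit import *
W,p=cloud('w1'); x,y,z=W[...,0],W[...,1],W[...,2]
a=np.radians(18.8);c,s=np.cos(a),np.sin(a); X=(x-.5577)*c+(y-.090)*s; Y=-(x-.5577)*s+(y-.090)*c
m=(abs(x-.558)<.09)&(abs(y-.09)<.09)&(z>.117)&(z<.123)&~((abs(Y)<.019)&(abs(X)<.06))
P=W[m][:,:2]*1000; print(len(P),fitfix(P,np.array([559,95,.212])))
E
```

```text
2901 (array([5.59664756e+02, 9.49291108e+01, 2.15216128e-01]), np.float64(0.00812304631499725))
```

Call:
{"api": "step_arm", "payload": {"increments": [[[0, 0, 0.5], [0, 0, 0]], [[0, 0, 1], [0, 0, 0]], [[0, 0, 1.5], [0, 0, 0]], [[0, 0, 2], [0, 0, 0]], [[0, 0, 2], [0, 0, 0]], [[0, -1.5, 1.5], [0, 0, -1]], [[-0.4, -2, 0.5], [0, 0, -1]], [[-0.5, -3, 0], [0, 0, -1]], [[-0.5, -3, 0], [0, 0, -1]], [[-0.5, -3, 0], [0, 0, -1]]]}}

```text
clock: 5.15
tool_pos: [0.5404, -0.0336, 0.2074]
eef_rot: [0.993, 0.117, 0.0, 0.0]
contact_force: [-0.1, -0.2, -2.7]
opening: 0.353
finger_force: 30.0
```

Call:
{"api": "step_arm", "payload": {"increments": [[[-0.5, -3.4, 0], [0, 0, -1]], [[-0.5, -3.5, 0], [0, 0, -1]], [[-0.5, -3.5, 0], [0, 0, -1]], [[-0.5, -3.5, 0], [0, 0, -1]], [[-0.5, -3.5, 0], [0, 0, -1]], [[-0.5, -3.5, 0], [0, 0, -1]], [[-0.5, -3, 0], [0, 0, -1]], [[-0.5, -2.5, 0], [0, 0, -1]], [[-0.5, -1.5, 0], [0, 0, -0.7]], [[0, -0.5, 0], [0, 0, 0]]]}}

```text
clock: 6.15
tool_pos: [0.4945, -0.3186, 0.207]
eef_rot: [0.999, 0.04, -0.001, 0.0]
contact_force: [0.2, 1.0, -3.8]
opening: 0.356
finger_force: 30.0
```

Call:
{"api": "step_arm", "payload": {"increments": [[[0.1, 0.1, -2], [0, 0, 0]], [[0, 0, -3], [0, 0, 0]], [[0, 0, -3], [0, 0, 0]], [[0, 0, -3], [0, 0, 0]], [[0, 0, -3], [0, 0, 0]], [[0, 0, -2.5], [0, 0, 0]], [[0, 0, -1.5], [0, 0, 0]], [[0, 0, -0.8], [0, 0, 0]], [[0, 0, -0.6], [0, 0, 0]], [[0, 0, -0.3], [0, 0, 0]]]}}

```text
clock: 7.15
tool_pos: [0.4975, -0.3157, 0.0101]
eef_rot: [0.999, 0.042, 0.001, 0.0]
contact_force: [0.5, -0.6, -3.2]
opening: 0.363
finger_force: 30.0
```

Call:
{"api": "step_arm", "payload": {"increments": [[[0, 0, -0.1], [0, 0, 0]], [[0, 0, 0], [0, 0, 0]], [[0, 0, 0], [0, 0, 0]], [[0, 0, 0], [0, 0, 0]], [[0, 0, 0], [0, 0, 0]], [[0, 0, 0], [0, 0, 0]], [[0, 0, 0], [0, 0, 0]], [[0, 0, 0], [0, 0, 0]], [[0, 0, 0], [0, 0, 0]], [[0, 0, 0], [0, 0, 0]]], "fingers": 0.8}}

```text
clock: 8.15
tool_pos: [0.4969, -0.3157, 0.0087]
eef_rot: [0.999, 0.042, -0.0, 0.0]
contact_force: [-0.5, 0.2, 0.4]
opening: 0.794
finger_force: 0.0
```

Call:
{"api": "step_arm", "payload": {"increments": [[[0, 0, 1], [0, 0, 0]], [[0, 0, 2], [0, 0, 0]], [[0, 0, 3], [0, 0, 0]], [[0, 0, 3], [0, 0, 0]], [[0, 0, 3.5], [0, 0, 0]], [[0, 0, 3.5], [0, 0, 0]], [[0, 0, 3], [0, 0, 0]], [[0, 0, 2], [0, 0, 0]], [[0, 0, 1], [0, 0, 0]], [[0, 0, 0], [0, 0, 0]]]}}

```text
clock: 9.15
tool_pos: [0.4974, -0.3161, 0.2303]
eef_rot: [0.999, 0.042, 0.001, 0.001]
contact_force: [-0.0, -0.5, -0.2]
opening: 0.802
finger_force: 0.0
```

```bash
python3 - <<'E'
from fit import *
from scipy.spatial.transform import Rotation as Ro
s=r.get_state(); snap('wrist','w2'); snap('top','t2'); snap('scene','s2')
W,p=cloud('w2'); z=W[...,2]
a=np.radians(4.8); d=W[...,:2]-[.4957,-.317]; X=d@[np.cos(a),np.sin(a)]; Y=d@[-np.sin(a),np.cos(a)]
m=(abs(X)<.065)&(abs(Y)<.09)
Q=W[m&(z>.012)&(z<.024)]; print('offcut z',np.percentile(Q[:,2],[5,50,95]),cv2.minAreaRect((np.c_[X,Y][0:0] if 0 else np.c_[X[m&(z>.012)&(z<.024)],Y[m&(z>.012)&(z<.024)]]*1000).astype(np.float32)))
# strap angle from scene and top
fx=np.array([.5597,.0949,0]); F=Ro.from_euler('z',.2152)
for f in ['t2','s2','w1']:
    W,_=cloud(f); L=F.inv().apply((W.reshape(-1,3)-fx)); L=L[np.isfinite(L[:,0])]
    S=L[(abs(L[:,0]+.046)<.006)&(L[:,1]>.058)&(L[:,1]<.125)&(L[:,2]>.03)]
    up=[]
    for y in np.arange(.062,.115,.004):
        q=S[abs(S[:,1]-y)<.002]
        if len(q)>2: up.append((y,q[:,2].max()))
    up=np.array(up); print(f,len(S), np.arctan(np.polyfit(up[:,0],up[:,1],1)[0]) if len(up)>3 else 0, up[:3])
print(s['tool_pos'],s['eef_rot'],s['q'])
# targets
R0=Ro.from_quat(s['eef_rot']); hc=fx+[0,0,.085]; ax=F.apply([1,0,0])
base=F*Ro.from_euler('x',np.pi)   # tool x along fixture x, tool y -> -y, z down
for th,off in ((-.3,.15),(-.3,.007),(0,.007)):
    R=Ro.from_rotvec(ax*th)*base; zt=R.apply([0,0,1]); t=hc+zt*((.007) if off==.007 else -.08)
    print(th,np.round((t-s['tool_pos'])*100,2),'rot deg',np.round(np.degrees((R*R0.inv()).as_rotvec()),2), np.round(t,4),R.as_quat().round(3), 'zt',zt.round(4))
print('axis deg',np.degrees(.3)*ax)
E
```

```text
offcut z [0.01478803 0.01604869 0.0172904 ] ((-0.9682235717773438, 0.6015300750732422), (110.13056945800781, 32.05318832397461), 0.14655821025371552)
t2 89 -0.31250685861632166 [[0.062      0.08504005]
 [0.066      0.079103  ]
 [0.07       0.0795911 ]]
s2 224 -0.2680969607876554 [[0.062      0.08036431]
 [0.066      0.07921232]
 [0.07       0.0793221 ]]
w1 1681 -0.30465792832101296 [[0.062      0.0832028 ]
 [0.066      0.08124405]
 [0.07       0.08057913]]
[ 0.49744404 -0.31610322  0.23028714] [9.99136310e-01 4.15266008e-02 1.23376300e-03 8.08525230e-04] [ 0.54078241  0.64658031 -0.09077515  1.69254578  0.07627508  0.80295705
 -1.07233232]
-0.3 [ 5.72 43.41 -6.89] rot deg [-16.93  -2.41   7.49] [0.5547 0.118  0.1614] [0.983 0.106 0.016 0.149] zt [ 0.0631 -0.2887 -0.9553]
-0.3 [  6.27  40.9  -15.2 ] rot deg [-16.93  -2.41   7.49] [0.5601 0.0929 0.0783] [0.983 0.106 0.016 0.149] zt [ 0.0631 -0.2887 -0.9553]
0 [  6.23  41.1  -15.23] rot deg [0.08 0.15 7.57] [0.5597 0.0949 0.078 ] [0.994 0.107 0.    0.   ] zt [ 0. -0. -1.]
axis deg [16.79225345  3.67053069  0.        ]
```

View pics/w2.png

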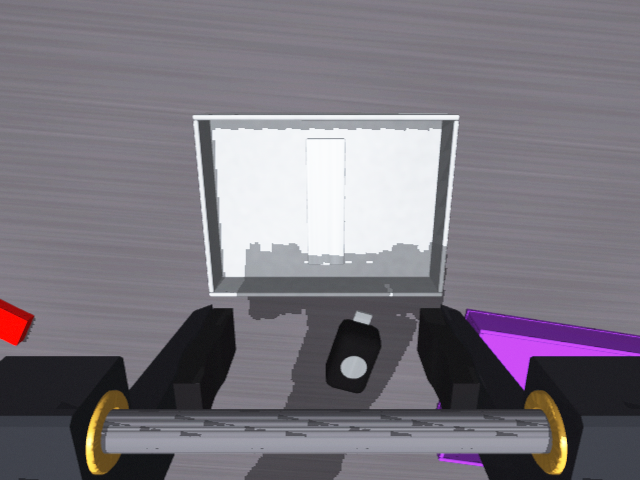

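The offcut lies flat on the tray floor (columns 305-345), centred within 1 mm. The strap angle measures about -0.30. Next is the tilted approach over the gap.

Call:
{"api": "step_arm", "payload": {"increments": [[[0.2, 1.5, 0], [0, 0, 0.76]], [[0.3, 2.5, 0], [0, 0, 0.76]], [[0.4, 3.5, 0], [0, 0, 0.76]], [[0.5, 4, 0], [0, 0, 0.76]], [[0.5, 4, 0], [0, 0, 0.76]], [[0.5, 4, 0], [0, 0, 0.76]], [[0.5, 4, 0], [0, 0, 0.76]], [[0.5, 4, 0], [0, 0, 0.76]], [[0.5, 4, 0], [0, 0, 0.76]], [[0.5, 3.5, 0], [0, 0, 0.76]]], "fingers": 0.75}}

```text
clock: 10.3
tool_pos: [0.5398, 0.038, 0.2279]
eef_rot: [0.994, 0.11, -0.001, -0.001]
contact_force: [-0.3, -0.5, -0.0]
opening: 0.749
finger_force: 0.0
```

Call:
{"api": "step_arm", "payload": {"increments": [[[0.2, 2, 0], [-1.68, -0.37, 0]], [[0.2, 1.5, -0.3], [-1.68, -0.37, 0]], [[0.2, 1, -0.5], [-1.68, -0.37, 0]], [[0.2, 1, -0.5], [-1.68, -0.37, 0]], [[0.2, 1, -0.7], [-1.68, -0.37, 0]], [[0.2, 1, -0.7], [-1.68, -0.37, 0]], [[0.1, 0.5, -0.7], [-1.68, -0.37, 0]], [[0, 0.4, -0.5], [-1.68, -0.37, 0]], [[0, 0, 0], [-1.68, -0.37, 0]], [[0, 0, 0], [-1.68, -0.37, 0]]]}}

```text
clock: 11.3
tool_pos: [0.5531, 0.1187, 0.1892]
eef_rot: [0.983, 0.107, 0.016, 0.15]
contact_force: [0.4, 0.0, -0.1]
opening: 0.75
finger_force: 0.0
```

```bash
cat > tgt.py <<'E'
from h import *
from scipy.spatial.transform import Rotation as Ro
import sys
fx=np.array([.5597,.0949,0]); F=Ro.from_euler('z',.2152); hc=fx+[0,0,.085]; ax=F.apply([1,0,0]); base=F*Ro.from_euler('x',np.pi)
def go(th,off):
    s=r.get_state(); R0=Ro.from_quat(s['eef_rot']); R=Ro.from_rotvec(ax*th)*base; t=hc+R.apply([0,0,1])*off
    print(th,off,'cm',np.round((t-s['tool_pos'])*100,2),'deg',np.round(np.degrees((R*R0.inv()).as_rotvec()),2))
E
python3 - <<'E'
from tgt import *
snap('wrist','w3')
for o in (-.08,-.02,.007): go(-.3,o)
# wrist-view check of the head: near-normal slice
W,_=cloud('w3'); L=F.inv().apply((W.reshape(-1,3)-fx))*1000; L=L[np.isfinite(L[:,0])]
H=L[(abs(L[:,0])<20)&(abs(L[:,1])<25)&(L[:,2]>75)&(L[:,2]<112)]
print(len(H),np.percentile(H,[2,50,98],axis=0).round(1)); H=H[H[:,2]>96]; print(len(H),np.percentile(H,[2,50,98],axis=0).round(1))
E
```

```text
-0.3 -0.08 cm [ 0.16 -0.21 -2.76] deg [ 0.14 -0.03 -0.21]
-0.3 -0.02 cm [ 0.54 -1.94 -8.49] deg [ 0.14 -0.03 -0.21]
-0.3 0.007 cm [  0.71  -2.72 -11.07] deg [ 0.14 -0.03 -0.21]
2566 [[-19.3 -12.2  78. ]
 [ -2.5   3.5  97.6]
 [  7.   15.8 101.6]]
1522 [[-19.4 -10.9  96.2]
 [ -5.    0.9  99.2]
 [  6.8  10.4 101.8]]
```

View pics/w3.png

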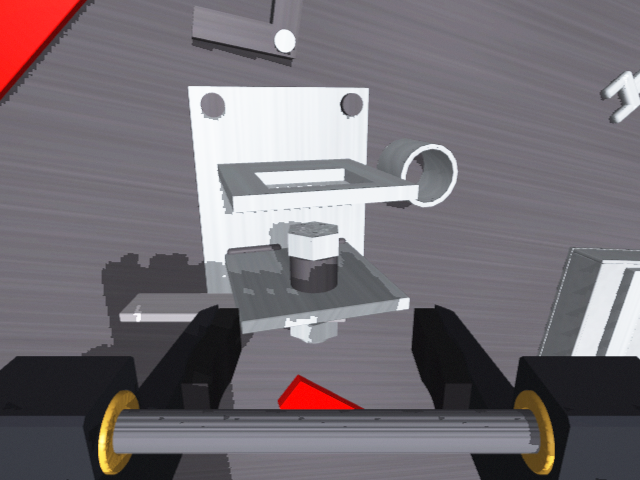

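The wrist view shows the hex head at (313,240) in the open gap, midway between the fingers and clear of the plates. Descending along the tool axis.

Call:
{"api": "step_arm", "payload": {"increments": [[[0.15, -0.4, -0.7], [0, 0, 0]], [[0.1, -0.36, -1.3], [0, 0, -0.2]], [[0.08, -0.39, -1.3], [0.1, 0, 0]], [[0.08, -0.39, -1.3], [0, 0, 0]], [[0.08, -0.36, -1.2], [0, 0, 0]], [[0.07, -0.3, -1], [0, 0, 0]], [[0.06, -0.26, -0.9], [0, 0, 0]], [[0.05, -0.23, -0.8], [0, 0, 0]], [[0.05, -0.2, -0.7], [0, 0, 0]], [[0.04, -0.15, -0.5], [0, 0, 0]]]}}

```text
clock: 12.35
tool_pos: [0.5615, 0.0877, 0.0922]
eef_rot: [0.983, 0.105, 0.016, 0.148]
contact_force: [0.2, 0.3, 0.1]
opening: 0.746
finger_force: 0.0
```

```bash
python3 - <<'E'
from tgt import *
go(-.3,.007)
E
```

```text
-0.3 0.007 cm [-0.13  0.51 -1.39] deg [-0.08  0.01  0.16]
```

Call:
{"api": "step_arm", "payload": {"increments": [[[-0.1, 0.5, 0], [0, 0, 0]], [[-0.1, 0.4, 0], [0, 0, 0]], [[0, 0, 0], [0, 0, 0]], [[0.02, -0.09, -0.3], [0, 0, 0]], [[0.02, -0.09, -0.3], [0, 0, 0]], [[0.02, -0.09, -0.3], [0, 0, 0]], [[0.01, -0.08, -0.25], [0, 0, 0]], [[0, -0.05, -0.2], [0, 0, 0]], [[0, 0, 0], [0, 0, 0]], [[0, 0, 0], [0, 0, 0]]]}}

```text
clock: 13.35
tool_pos: [0.5602, 0.0928, 0.0792]
eef_rot: [0.983, 0.105, 0.016, 0.148]
contact_force: [-0.1, 0.0, -0.2]
opening: 0.748
finger_force: 0.0
```

```bash
python3 - <<'E'
from tgt import *
go(-.3,.007); print(r.get_state()['contact_force'])
E
```

```text
-0.3 0.007 cm [-0.01  0.01 -0.09] deg [-0.08  0.02  0.16]
[-0.11554136  0.04097798 -0.17623301]
```

Good. Gripping now.

Call:
{"api": "step_arm", "payload": {"increments": [[[0, 0, -0.1], [0, 0, 0]], [[0, 0, 0], [0, 0, 0]], [[0, 0, 0], [0, 0, 0]], [[0, 0, 0], [0, 0, 0]], [[0, 0, 0], [0, 0, 0]], [[0, 0, 0], [0, 0, 0]], [[0, 0, 0], [0, 0, 0]], [[0, 0, 0], [0, 0, 0]], [[0, 0, 0], [0, 0, 0]], [[0, 0, 0], [0, 0, 0]]], "fingers": 0, "grip_force": 30}}

```text
clock: 14.35
tool_pos: [0.5601, 0.0932, 0.0782]
eef_rot: [0.983, 0.105, 0.016, 0.148]
contact_force: [-0.4, 2.1, -0.7]
opening: 0.335
finger_force: 30.0
```

```bash
python3 - <<'E'
from tgt import *
go(-.3,.007); go(0,.007); s=r.get_state(); print(s['contact_force'],s['moment'],s['opening']*88)
E
```

```text
-0.3 0.007 cm [-0.   -0.04  0.01] deg [-0.12  0.02  0.14]
0 0.007 cm [-0.04  0.17 -0.02] deg [16.68  3.67  0.15]
[-0.39777872  2.10671899 -0.72364335] [ 0.65580464  0.13221491 -0.00553209] 29.45541347648866
```

Call:
{"api": "step_arm", "payload": {"increments": [[[0, 0.02, 0], [1.68, 0.37, 0]], [[0, 0.02, 0], [1.68, 0.37, 0]], [[0, 0.02, 0], [1.68, 0.37, 0]], [[0, 0.02, 0], [1.68, 0.37, 0]], [[-0.02, 0.02, 0], [1.68, 0.37, 0]], [[-0.02, 0.02, 0], [1.68, 0.37, 0]], [[0, 0.02, 0], [1.68, 0.37, 0]], [[0, 0.02, 0], [1.68, 0.37, 0]], [[0, 0.02, 0], [1.68, 0.37, 0]], [[0, 0.02, 0], [1.6, 0.36, 0]]]}}

```text
clock: 15.35
tool_pos: [0.5597, 0.0953, 0.0779]
eef_rot: [0.994, 0.106, -0.001, -0.001]
contact_force: [0.9, 2.6, -5.6]
opening: 0.338
finger_force: 30.0
```

Call:
{"api": "step_arm", "payload": {"increments": [[[0, 0, 0], [0, 0, 0]], [[0, 0, 0], [0, 0, 0]], [[0, 0, 0], [0, 0, 0]], [[0, 0, 0], [0, 0, 0]], [[0, 0, 0], [0, 0, 0]], [[0, 0, 0], [0, 0, 0]], [[0, 0, 0], [0, 0, 0]], [[0, 0, 0], [0, 0, 0]], [[0, 0, 0], [0, 0, 0]], [[0, 0, 0], [0, 0, 0]]]}}

```text
clock: 16.35
tool_pos: [0.5597, 0.0953, 0.0779]
eef_rot: [0.994, 0.106, -0.001, -0.0]
contact_force: [1.4, 5.0, -11.4]
opening: 0.335
finger_force: 30.0
```

```bash
python3 - <<'E'
from tgt import *
go(0,.007); s=r.get_state(); print(s['contact_force'],s['moment'],s['opening']*88)
snap('wrist','w4'); snap('top','t4'); snap('scene','s4')
for f in ['t4','s4','w4']:
    W,_=cloud(f); L=F.inv().apply((W.reshape(-1,3)-fx)); L=L[np.isfinite(L[:,0])]
    S=L[(abs(L[:,0]+.046)<.006)&(L[:,1]>.06)&(L[:,1]<.118)&(L[:,2]>.05)&(L[:,2]<.115)]
    up=np.array([(y,q[:,2].max()) for y in np.arange(.062,.117,.004) if len(q:=S[abs(S[:,1]-y)<.002])>1])
    if len(up)>3: print(f,len(S),np.arctan(np.polyfit(up[:,0],up[:,1],1)[0]),up[:,1].round(3))
cv2.imwrite('pics/c4.png',cv2.hconcat([cv2.imread('pics/w4.png')[:,100:500],cv2.resize(cv2.imread('pics/s4.png')[200:330,340:470],(400,480))]))
E
```

```text
0 0.007 cm [ 0.   -0.04  0.01] deg [-0.03 -0.06  0.14]
[  1.38296155   5.04085572 -11.37514094] [ 1.01868577 -0.34340747  0.01507593] 29.46216007713019
s4 56 -0.7279572226584741 [0.1   0.1   0.1   0.1   0.102 0.097 0.077 0.075]
w4 1231 0.0009248498409732749 [0.101 0.101 0.101 0.101 0.101]
```

View pics/c4.png

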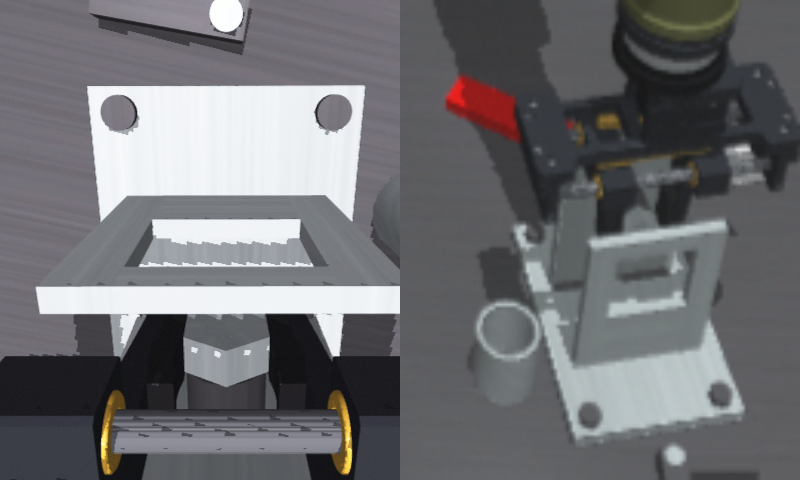

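The head is held between the pads at (230,350 in the left half) and the strap measures level (0.001 rad). A slight force is building up, so I'll relax the commanded pose a little.

Call:
{"api": "step_arm", "payload": {"increments": [[[0, 0.02, -0.04], [0, 0, 0]], [[0, 0, 0], [0, 0, 0]], [[0, 0, 0], [0, 0, 0]], [[0, 0, 0], [0, 0, 0]], [[0, 0, 0], [0, 0, 0]], [[0, 0, 0], [0, 0, 0]], [[0, 0, 0], [0, 0, 0]], [[0, 0, 0], [0, 0, 0]], [[0, 0, 0], [0, 0, 0]], [[0, 0, 0], [0, 0, 0]]]}}

```text
clock: 17.5
tool_pos: [0.5597, 0.0953, 0.0779]
eef_rot: [0.994, 0.106, -0.0, -0.0]
contact_force: [-0.0, 5.1, -8.0]
opening: 0.339
finger_force: 30.0
```

Force is easing and everything is steady, so I'm handing it in.

```bash
python3 -c "
from plant import r
print(r.finish_job())"
```

```text
the job is handed in; nothing more can be done
None
```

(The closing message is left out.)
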